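# Park the polish applicator in the unmarked hole of the top tier

### The job

Take the white applicator out of its wooden drying stand and set the tip of its stem lightly on the deck of the top grey tier, near either end of the deck's long middle line and clear of the parking hole. Pressing only gently, slide the tip along that line until it drops into the unmarked blind hole, then push it fully home, upright with its flange down on the deck, and let go. Leave the brushes, tin, scraper, jar, mug and bottle where they are.

Things in the scene. Friction and masses are not known exactly. Their poses are not given: they have to be found in the camera images.
- applicator: White applicator, 98 mm tall, 60 g, loose, upright at the start. Origin at the stem's tip, z up. From the tip up: round stem 12 mm thick, lowest 5 mm tapering to a flat end 5 mm wide; flange 22 mm wide from 22 to 26 mm; neck 14 mm thick to 44 mm; square grip 20 x 20 mm to 80 mm; silicone paddle 18 (x) by 11 (y) mm to 98 mm. Its force on the tiers must stay under 30 N; 3 to 8 N is plenty for sliding.
- grip (a point): Centre of the applicator's square grip, 62 mm above its tip: hold it here, on two opposite flat faces. Axes as the applicator's (z up, x and y square to the flat faces). A firm grip of 60 N does no harm.
- tip (a point): Centre of the flat end of the applicator's stem. Axes as the applicator's.
- stand: Fixed wooden drying block, 70 x 70 x 30 mm high, origin at the centre of its underside, on the table. The applicator stands in its 14 mm hole, 25 mm deep, at the block's centre, flange on the block's top: pull it straight up by 25 mm or more to free it.
- tiers: Fixed stack of three grey polypropylene tiers, 130 mm (x) by 220 mm (y), 176 mm high, origin at the centre of its underside, on the table, y along the long side. The top tier is a flat, rigid deck 170 mm above the table inside a frame that stands 6 mm above the deck; the open deck measures 90 mm (x) by 124 mm (y).
- deck (a point): Centre of the top deck's surface; axes as the tiers'. The round hole, 14 mm wide, 25 mm deep, has its centre on the deck's long middle line (x = 0 within 1 mm), anywhere from y = -20 to +20 mm, differently each time; y = 40 to 50 mm either way is always solid deck. Nothing gives. Fully home, the flange lies on the deck and the tip is 22 mm below it.
- brush_low: Bystander: oval brush, 120 x 50 x 42 mm high, dark wooden back and black bristle block, lying in the bottom tier. Origin under its centre.
- tin: Bystander: closed flat round tin, 78 mm in diameter, 23 mm high, lying in the middle tier. Origin under its centre.
- brush_table: Bystander: oval brush like the other, 120 x 50 x 42 mm high, on the table near the robot. Origin under its centre.
- scraper: Bystander: flat orange plastic scraper, about 115 x 45 x 8 mm, on the table near the robot. Origin on its underside.
- jar: Bystander: amber glass jar with black cap, 60 mm in diameter, 70 mm high, on the table beyond the tiers. Origin under its centre.
- bottle: Bystander: white bottle with black cap, 52 mm in diameter, 130 mm high, on the table beyond the tiers. Origin under its centre.
- mug: Bystander: white mug, 76 mm in diameter, 85 mm high, on the table at the robot's right. Origin under its centre.
There are look-alikes about, which are no part of the job. What is meant by the applicator is not red, and is the larger of those in its own colour.

How it is judged:
By the outcome, as a careful person would: the job done as asked, in the order asked, and still so for the second after the job is handed in, with the robot touching nothing.
It also fails if it takes over 72 s, if anything falls off the work surface, if the arm or the gripper's body presses on something with over 40 N, if the wrist force passes 120 N, or if a joint passes its speed limit or range.

### The arm

A 6-joint arm with a two-finger parallel gripper is mounted at the origin on the work surface. World frame = base frame: x ahead of the robot, y to its left, z up, the work surface at z = 0. Lengths are in mm, angles in rad, forces in N, time in s.
With the tool pointing down it reaches from about 350 to 725 mm from the base axis. Payload 4.3 kg.
Tool frame: the origin (TCP) lies on the centre line of the jaws, within the pads' length; the fingertips stand 19 mm ahead of it and the grasp point (between the pads) is the TCP (robot.tcp_to_tips is the z of the fingertips in the tool frame, in mm); z points along the fingers, y is the direction in which the jaws open and shut (so a half turn about z gives the same grasp; the last joint's range is limited). The gripper opens to 85 mm and grips with 20 to 120 N. Pads are 22 mm wide; open, the fingers measure 114 mm over their backs; the gripper's body (76 mm by 85 mm) begins 54 mm behind the grasp point. The pads swing forward as they close: fully open they stand 13 mm farther back than shut.
Start: joints at [-1.211, 0.377, 0.081, 1.274, 0, 1.46], TCP at [260.323, -512.735, 250.329] pointing down, gripper open.
Joint ranges: [-2.72, 2.72], [-0.84, 1.66], [-1.02, 1.22], [-1.77, 2.12], [-1.37, 1.28], [-3.14, 3.14]. Speed limits (rad/s): [2.57, 2.57, 3.14, 3.14, 3.14, 3.14].

### API

Orientations are given as a unit quaternion [x, y, z, w].
In Python, from rig import observe, optics, robot gives the robot as it stands.
- The arm moves only by the tool carry_out, never from a script. Its argument "steps" is one flat list of numbers, 5 for each row, row after row: the shift along the world's x, y, z in m, then the turn about the world's z in rad, then the opening, from 0 (shut) to 1 (fully open). A call has 1 to 10 rows; each row is the pose to reach, as a shift and turn from the pose commanded when the call began; what a row does not reach only later rows make up. A row lasts 1/8 s, in which the tool goes at most 62.5 mm and 10.7 degrees, less where a joint would pass 70% of its speed; a pose out of reach is approached as far as the arm can. A call with a gripper value outside its range is refused whole. The fingers move at their own pace and stop on an object; "newtons" is the grip in N (left out, the last holds). Time passes only in rows, so rows that repeat a pose let the fingers close. It gives the time, the measured TCP pose, the force and the opening at its end, in the units of the state.
- observe(): the state, without advancing time (a new reading comes with each control period).
- optics.snapshot(name): name is "scene" or "top" or "wrist"; returns a dict with "img" (420x560x3 uint8, red, green, blue), "fx", "fy", "cx", "cy" (pixels), "k1" (the pictures are not rectified: a ray, as slopes to the right and down, at radius r is drawn at 1 + k1 r^2 times it, then the intrinsics apply), "R" (3x3) and "t" (3): a world point X has camera coordinates R X + t. Camera axes: x right, y down, z forward; pixel columns grow to the right and rows downward; lengths in mm; the calibration is good to about 2 mm. A picture is of the moment at which its call begins. There is no depth.
- robot.sign_off(): hands the job in, once; it reports no verdict.
The state is a dict: "clock": time; "joints": joint angles; "qd": joint speeds; "joint_torque": joint torques, N m; "eef_pos": TCP position; "eef_rot": TCP orientation; "contact_force": force on the tool from outside, world axes, zero at the start; "moment": the same for the moment, N m; "finger_gap": opening from 0.0 (shut) to 1.0 (fully open).
Only numpy, scipy, OpenCV 4.12 (cv2) and the standard library are available. Lean on these libraries where they do the work, as an engineer would, in place of code of your own. Each camera call takes 0.05 s, during which the arm holds its last target.

## Working session

There is one attempt and no reset: what is moved stays moved. The work goes in short steps, Python scripts to look and compute and a tool call to move; the robot and the scene stay as the last step left them, time stands still between calls to the robot, and variables do not carry over. Pictures are saved under pics/ and viewed, and the job is handed in when it is done.

Besides the shell and the picture viewer there is one more tool, called after "Request:" in YAML: its name, and indented under it one key for each argument. carry_out: Moves the arm, as the interface text tells. Its arguments: {"type":"object","properties":{"steps":{"type":"array"},"newtons":{"type":"number"}},"required":["steps"]}

```bash
ls; mkdir -p pics; python3 - <<'E'
from rig import observe, optics, robot
import cv2
print(observe(), robot.tcp_to_tips)
for n in ["scene","top","wrist"]:
    s=optics.snapshot(n); cv2.imwrite(f"pics/{n}0.png",s["img"][:,:,::-1])
    print(n,s["fx"],s["fy"],s["cx"],s["cy"],s["k1"],s["R"],s["t"])
E
```

```text
pics
{'clock': 0.0, 'joints': array([-1.21130240e+00,  3.78075386e-01,  7.96254550e-02,  1.27440521e+00,
        9.31114591e-06,  1.46047941e+00]), 'qd': array([-0.00222175,  0.0024209 , -0.00165594,  0.00055004,  0.00012721,
       -0.001652  ]), 'joint_torque': array([ 4.57285423e-04, -4.63597047e+01,  2.69880706e+01,  2.07207684e-02,
        6.01095689e-05, -1.86309660e-05]), 'eef_pos': array([ 260.09223118, -512.11718837,  249.35363647]), 'eef_rot': array([ 9.72535844e-01,  2.32750879e-01, -1.23301438e-04, -1.02200790e-03]), 'contact_force': array([ 0.70194424,  0.19918416, -0.62986334]), 'moment': array([-0.05103565, -0.05448157,  0.03780232]), 'finger_gap': 1.003122140715861} 19.0
scene 462.7581290652201 462.7581290652201 279.28927643874994 220.05703386477148 -0.11651549990064453 [[-0.60371832  0.79709972 -0.01249916]
 [ 0.43133539  0.31342476 -0.84599923]
 [-0.67042821 -0.51613656 -0.53303758]] [ 449.02852089 -105.37441271 1399.49587564]
top 431.8790722872308 431.8790722872308 278.33559856875104 206.9854244688981 -0.09029476373537336 [[-0.02523429 -0.99945685 -0.02119506]
 [-0.99108358  0.02778635 -0.13031216]
 [ 0.13083032  0.01771774 -0.99124644]] [-119.0230582   565.91118327 1144.47420084]
wrist 367.06845826618814 367.06845826618814 283.04507159531227 205.79413406300156 -0.00012323426484516685 [[ 0.45179588 -0.89211803 -0.00242991]
 [-0.84869991 -0.43064383  0.30700873]
 [-0.27493445 -0.13664302 -0.9517036 ]] [-574.2949943   -40.47316897  381.41718932]
```

View pics/scene0.png

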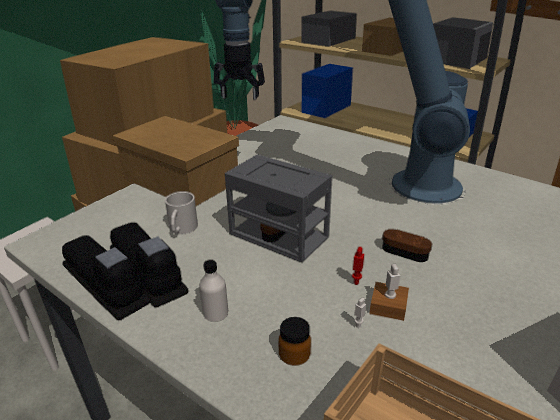

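View pics/top0.png

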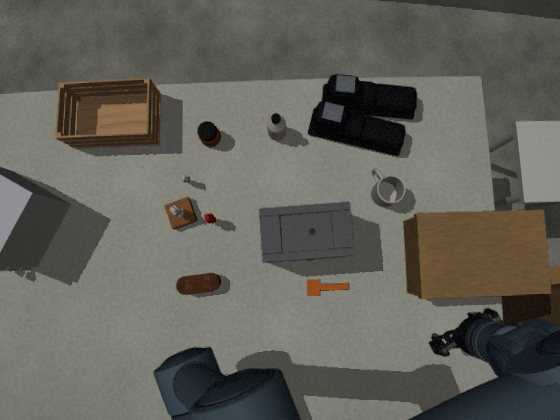

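View pics/wrist0.png

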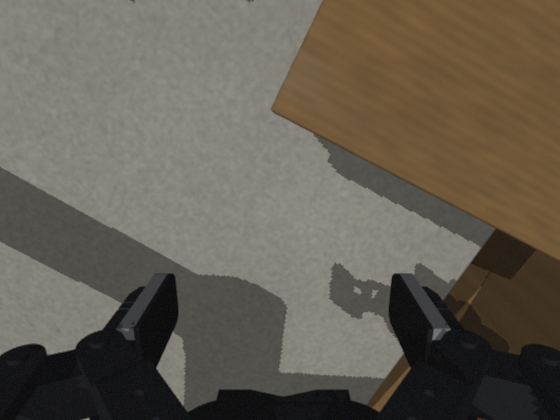

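The top view shows the stand and applicator near (180,211), the tiers near (307,232) with a dark spot on the deck at (312,231), and a small white look-alike at (187,179). I'll zoom in next.

```bash
cat > h.py <<'E'
import numpy as np, cv2
from rig import observe, optics, robot
def K(s): return np.array([[s["fx"],0,s["cx"]],[0,s["fy"],s["cy"]],[0,0,1.]])
def D(s): return np.array([s["k1"],0,0,0,0.])
def ray(s,uv):
    p=cv2.undistortPoints(np.array(uv,float).reshape(-1,1,2),K(s),D(s)).reshape(-1,2)
    R=np.array(s["R"]);t=np.array(s["t"])
    d=np.c_[p,np.ones(len(p))]@R
    return -R.T@t, d
def onz(s,uv,z):
    c,d=ray(s,uv); return c+d*((z-c[2])/d[:,2])[:,None]
def proj(s,X):
    R=np.array(s["R"]);t=np.array(s["t"],float)
    return cv2.projectPoints(np.array(X,float).reshape(-1,1,3),cv2.Rodrigues(R)[0],t,K(s),D(s))[0].reshape(-1,2)
E
python3 - <<'E'
from h import *
for n,(x0,y0,w,h,f) in {"top":(130,150,240,170,3.3),"scene":(215,150,210,190,3.1)}.items():
    im=cv2.imread(f"pics/{n}0.png")[y0:y0+h,x0:x0+w]
    cv2.imwrite(f"pics/{n}0z.png",cv2.resize(im,None,fx=f,fy=f,interpolation=cv2.INTER_CUBIC))
E
```

```text
(no output)
```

View pics/top0z.png

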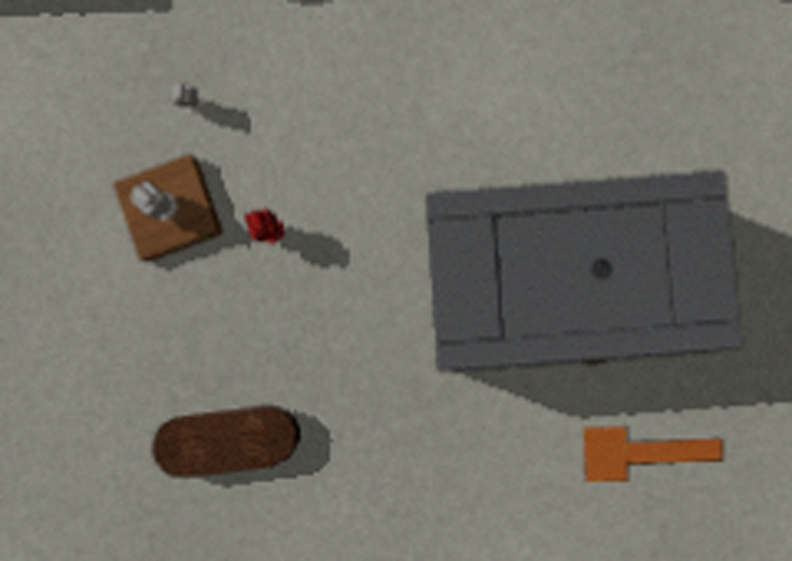

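View pics/scene0z.png

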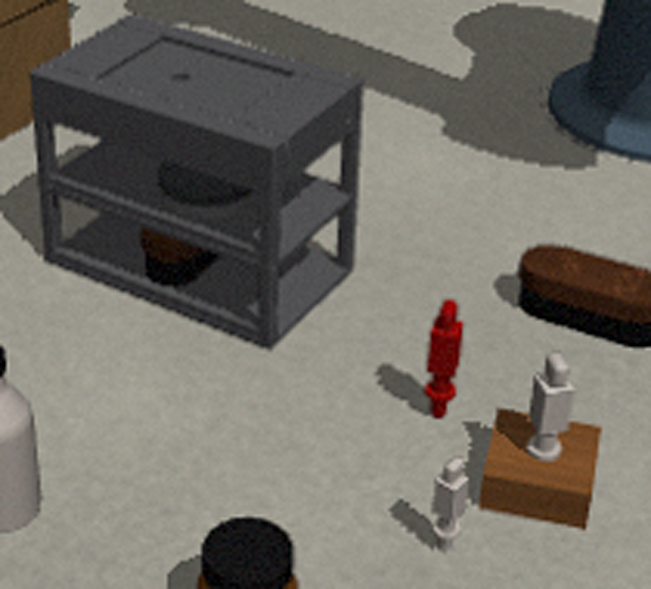

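```bash
python3 - <<'E'
from h import *
s=optics.snapshot("top"); c=optics.snapshot("scene")
f=lambda L:[(130+(x+.5)/3.3-.5,150+(y+.5)/3.3-.5) for x,y in L]
g=lambda L:[(215+(x+.5)/3.1-.5,150+(y+.5)/3.1-.5) for x,y in L]
def rep(P,n):
    print(n,P.round(1).tolist(),'ctr',P.mean(0).round(1))
    for i in range(len(P)):
        d=P[(i+1)%len(P)]-P[i]; print('  ',np.hypot(*d[:2]).round(1),np.degrees(np.arctan2(d[1],d[0])).round(1))
rep(onz(s,f([(115,183),(193,155),(220,233),(147,261)]),30),'stand')
rep(onz(c,g([(497,410),(601,428),(587,527-57),(481,507-57)]),30)[:2],'stand scene partial')
rep(onz(s,f([(427,193),(725,171),(741,346),(439,370)]),176),'tiers')
rep(onz(c,g([(32,72),(272,152),(363,82),(132,15)]),176),'tiers scene')
print('hole',onz(s,f([(601,268)]),170), onz(c,g([(181,76)]),170))
# dark-spot refine
im=s["img"].astype(float).mean(2); 
u,v=[int(round(a)) for a in f([(601,268)])[0]]
print(im[v-6:v+7,u-6:u+7].round(0).astype(int))
# applicator axis across views : paddle top
print('stand ctr proj top', [proj(s,onz(s,f([(115,183),(193,155),(220,233),(147,261)]),30).mean(0)+[0,0,z]) .round(1).tolist() for z in (0,38,57,73)])
E
```

```text
stand [[577.4, 182.5, 30.0], [599.4, 115.9, 30.0], [532.8, 93.0, 30.0], [510.9, 154.7, 30.0]] ctr [555.1 136.5  30. ]
   70.1 -71.8
   70.4 -161.0
   65.5 109.5
   72.1 22.6
stand scene partial [[536.1, 97.6, 30.0], [512.0, 163.8, 30.0]] ctr [524.1 130.7  30. ]
   70.4 110.0
   70.4 -70.0
tiers [[542.5, -90.1, 176.0], [552.6, -307.8, 176.0], [425.4, -313.5, 176.0], [414.1, -96.1, 176.0]] ctr [ 483.7 -201.9  176. ]
   218.0 -87.3
   127.4 -177.4
   217.7 93.0
   128.6 2.7
tiers scene [[551.5, -304.2, 176.0], [546.1, -85.3, 176.0], [418.8, -90.6, 176.0], [425.5, -309.0, 176.0]] ctr [ 485.5 -197.3  176. ]
   219.0 91.4
   127.5 -177.6
   218.5 -88.2
   126.1 2.2
hole [[ 484.79766914 -215.21908739  170.        ]] [[ 481.29644183 -214.71381028  170.        ]]
[[73 73 73 76 72 75 74 73 73 73 71 73 72]
 [72 71 72 74 70 75 75 73 72 73 73 69 73]
 [75 72 70 73 75 72 70 70 73 72 73 74 74]
 [74 74 74 68 66 53 52 60 69 71 73 74 71]
 [73 74 74 64 46 40 39 36 50 71 73 72 76]
 [73 75 71 56 44 42 43 34 34 61 69 70 71]
 [72 69 67 53 44 46 46 41 42 58 72 70 74]
 [72 75 72 57 46 41 41 37 42 59 71 72 74]
 [73 74 73 62 51 43 47 44 50 68 70 74 74]
 [71 71 71 72 66 60 55 57 68 72 75 72 73]
 [72 73 74 73 74 70 72 68 72 73 72 71 72]
 [74 70 74 74 73 75 72 71 70 75 75 73 72]
 [69 73 73 74 72 72 73 71 72 71 73 72 73]]
stand ctr proj top [[[180.7, 212.6]], [[177.3, 211.0]], [[175.5, 210.1]], [[173.9, 209.3]]]
```

```bash
python3 - <<'E'
from h import *
from scipy.spatial.transform import Rotation as Ro
w=optics.snapshot("wrist");c,d=ray(w,[(280,210)]);o=observe()
T=Ro.from_quat(o["eef_rot"]).as_matrix()
print('cam',c,'in tool',T.T@(c-o["eef_pos"]),'fwd in tool',T.T@np.array(w["R"])[2], 'tooly',T[:,1])
s=optics.snapshot("top");k=optics.snapshot("scene")
def tri(a,b):
    c1,d1=ray(s,[a]);c2,d2=ray(k,[b]);A=np.c_[d1[0],-d2[0]];x=np.linalg.lstsq(A,c2-c1,rcond=None)[0]
    p=c1+x[0]*d1[0];q=c2+x[1]*d2[0];return (p+q)/2,np.linalg.norm(p-q)
f=lambda x,y:(130+(x+.5)/3.3-.5,150+(y+.5)/3.3-.5)
g=lambda x,y:(215+(x+.5)/3.1-.5,150+(y+.5)/3.1-.5)
print('red top',tri(f(262,224),g(449,304)))
print('small top',tri(f(182,92),g(455,462)))
print('appl top',tri(f(148,194),g(556,358)))
print(proj(k,[555,136.5,106]),proj(k,[555,136.5,30]),g(546,450))
E
```

```text
cam [ 330.0396764  -477.81105866  374.42430675] in tool [  77.96983236    0.55155218 -124.42058844] fwd in tool [-0.3071793  -0.00117635  0.95165093] tooly [ 4.52688770e-01 -8.91668380e-01 -6.14916813e-04]
red top (array([530.81194907,  48.13201698,  95.16961861]), np.float64(5.352420483472288))
small top (array([643.99041093, 117.61685208,  71.57796596]), np.float64(4.4340620110053095))
appl top (array([555.76014174, 137.38719902, 105.00788145]), np.float64(6.452928842557167))
[[392.16699214 264.4667951 ]] [[387.6188668  293.81434571]] (390.7903225806451, 294.8225806451613)
```

Request:
carry_out:
  steps: [0.06,0.13,0.02,0,1,0.118,0.26,0.02,0,1,0.177,0.39,0.02,0,1,0.236,0.52,0.02,0,1,0.295,0.648,0.02,0,1,0.295,0.648,0.02,0,1,0.295,0.648,0.02,0,1,0.295,0.648,0.02,0,1,0.295,0.648,0.02,0,1,0.295,0.648,0.02,0,1]

```text
clock: 1.65
eef_pos: [519.6, 57.4, 269.6]
eef_rot: [0.973, 0.233, 0.0, 0.0]
contact_force: [1.7, -0.9, 0.3]
finger_gap: 1.004
```

Request:
carry_out:
  steps: [0.0355,0.079,-0.02,0,1,0.0355,0.079,-0.02,0,1,0.0355,0.079,-0.02,0,1,0.0355,0.079,-0.02,0,1]

```text
clock: 2.15
eef_pos: [554.2, 133.7, 249.5]
eef_rot: [0.973, 0.233, -0.0, 0.0]
contact_force: [-0.6, 0.8, -0.2]
finger_gap: 1.001
```

```bash
python3 - <<'E'
from h import *
o=observe();print(o["eef_pos"],o["joints"])
w=optics.snapshot("wrist");cv2.imwrite("pics/wrist1.png",w["img"][:,:,::-1])
E
```

```text
[554.19320497 133.72996589 249.47884056] [ 1.25827244e-01  3.67574269e-01  6.45407439e-02  1.26799995e+00
 -6.03427789e-04  2.79807469e+00]
```

View pics/wrist1.png

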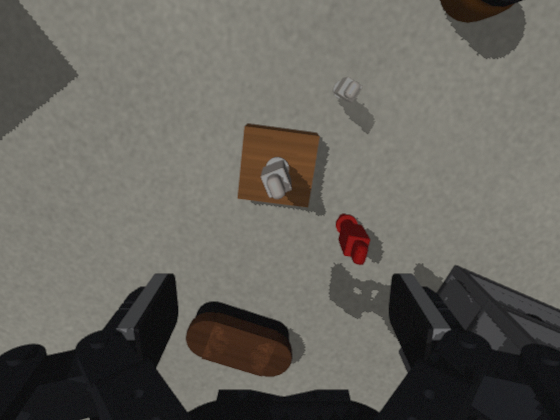

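The wrist view shows the stand near (280,165), the applicator near (275,175), and the red look-alike at (352,240). I'll zoom on the grip to get its yaw.

```bash
python3 - <<'E'
from h import *
im=cv2.imread("pics/wrist1.png")[110:220,220:340]
cv2.imwrite("pics/wrist1z.png",cv2.resize(im,None,fx=5,fy=5,interpolation=cv2.INTER_CUBIC))
E
```

```text
(no output)
```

View pics/wrist1z.png

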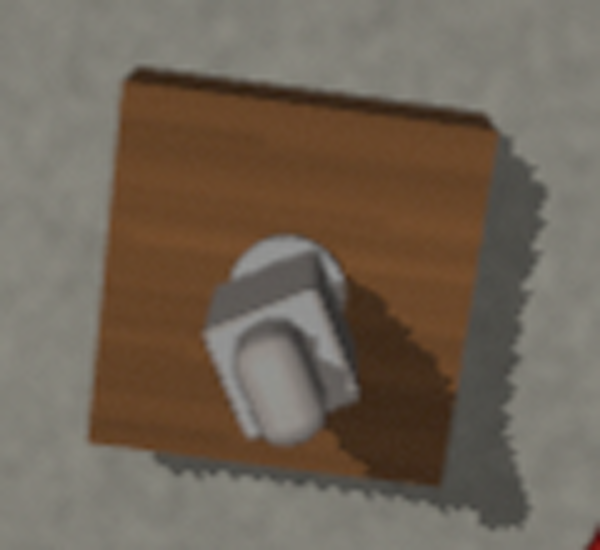

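```bash
python3 - <<'E'
from h import *
w=optics.snapshot("wrist")
f=lambda L:[(220+(x+.5)/5-.5,110+(y+.5)/5-.5) for x,y in L]
def rep(P,n):
    print(n,P.round(1).tolist(),'ctr',P.mean(0).round(1))
    for i in range(len(P)):
        d=P[(i+1)%len(P)]-P[i]; print('  ',np.hypot(*d[:2]).round(1),np.degrees(np.arctan2(d[1],d[0])).round(1))
rep(onz(w,f([(125,83),(494,131),(442,485),(90,441)]),30),'stand')
rep(onz(w,f([(205,333),(320,290),(358,398),(250,440)]),88),'grip')
rep(onz(w,f([(217,288),(315,253)]),52),'gripbot')
rep(onz(w,f([(240,350),(280,433)]),106),'paddle')
rep(onz(w,f([(276,380)]),106),'paddle')
E
```

```text
stand [[577.6, 184.4, 30.0], [600.6, 119.5, 30.0], [535.2, 95.7, 30.0], [512.1, 161.5, 30.0]] ctr [556.4 140.3  30. ]
   68.8 -70.5
   69.6 -160.0
   69.7 109.3
   69.4 19.3
grip [[555.6, 153.7, 88.0], [570.2, 140.4, 88.0], [557.1, 127.0, 88.0], [542.9, 139.4, 88.0]] ctr [556.4 140.1  88. ]
   19.7 -42.4
   18.8 -134.1
   18.9 138.8
   19.2 48.2
gripbot [[555.4, 153.5, 52.0], [568.9, 140.8, 52.0]] ctr [562.2 147.1  52. ]
   18.6 -43.4
   18.6 136.6
paddle [[560.0, 148.8, 106.0], [551.0, 137.6, 106.0]] ctr [555.5 143.2 106. ]
   14.3 -128.7
   14.3 51.3
paddle [[558.2, 141.9, 106.0]] ctr [558.2 141.9 106. ]
   0.0 0.0
```

Request:
carry_out:
  steps: [0.001,0.003,-0.03,0.1,1,0.001,0.003,-0.06,0.2,1,0.001,0.003,-0.09,0.3,1,0.001,0.003,-0.12,0.36,1,0.001,0.003,-0.12,0.36,1,0.001,0.003,-0.12,0.36,1,0.001,0.003,-0.12,0.36,1]
  newtons: 60

```text
clock: 3.12
eef_pos: [556.8, 137.3, 131.2]
eef_rot: [0.915, 0.403, 0.002, 0.001]
contact_force: [-0.2, 0.2, -0.7]
finger_gap: 0.996
```

```bash
python3 - <<'E'
from h import *
from scipy.spatial.transform import Rotation as Ro
o=observe();print(o["eef_pos"],o["joints"].round(3));T=Ro.from_quat(o["eef_rot"]).as_matrix();print(T[:,1], np.degrees(np.arctan2(T[1,1],T[0,1])))
w=optics.snapshot("wrist");im=w["img"][:,:,::-1].copy();cv2.imwrite("pics/wrist2.png",cv2.resize(im,None,fx=1.4,fy=1.4,interpolation=cv2.INTER_CUBIC))
print(proj(w,[o["eef_pos"]-[0,0,0],o["eef_pos"]*[1,1,0]+[0,0,88]]))
E
```

```text
[556.75345591 137.29868145 131.18092087] [ 0.131  0.432 -0.152  0.983 -0.     2.444]
[ 0.73716891 -0.6757049   0.00220845] -42.50904199757771
[[282.53245542 298.08358813]
 [282.53659943 251.10400227]]
```

View pics/wrist2.png

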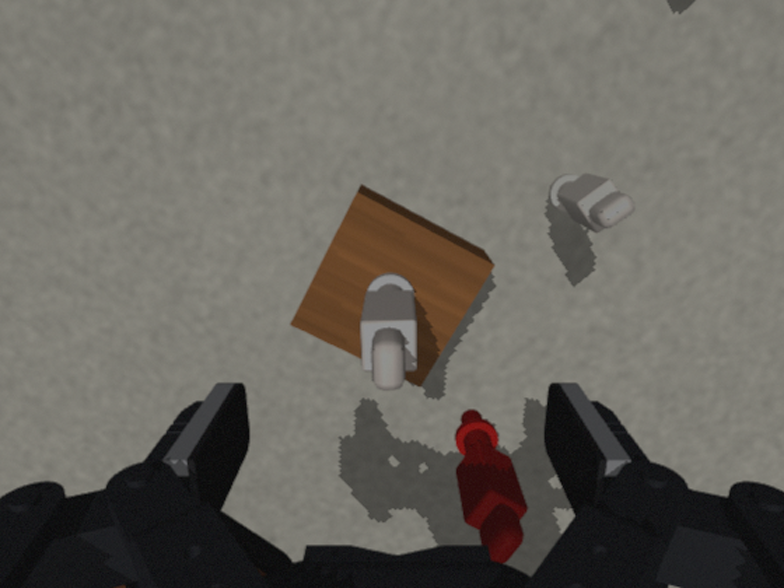

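```bash
python3 - <<'E'
from h import *
w=optics.snapshot("wrist");o=observe();print(o["eef_pos"],w["fx"])
f=lambda L:[((x+.5)/1.4-.5,(y+.5)/1.4-.5) for x,y in L]
P=onz(w,f([(362,322),(417,322),(416,372),(364,371)]),88);print(P,P.mean(0))
for i in range(4):
    d=P[(i+1)%4]-P[i]; print(np.hypot(*d[:2]),np.degrees(np.arctan2(d[1],d[0])))
print(onz(w,f([(366,287),(415,287)]),52))
# pad tips columns midpoint
print(proj(w,[o["eef_pos"]]), (245+546)/2/1.4)
E
```

```text
[556.47524425 137.46549546 130.72139616] 367.06845826618814
[[555.68986266 153.83041525  88.        ]
 [569.86546574 140.8063593   88.        ]
 [556.66353208 126.60992277  88.        ]
 [543.09880868 139.61939976  88.        ]] [556.32941729 140.21652427  88.        ]
19.250292355825597 -42.5757265102876
19.38633183711345 -132.92119706541007
18.794898578427006 136.19697479828682
18.986511042113577 48.45884402506228
[[556.24188352 155.26935188  52.        ]
 [571.24901843 141.48367604  52.        ]]
[[282.09647004 297.8413164 ]] 282.5
```

Request:
carry_out:
  steps: [0.0,0.0027,-0.01,0,1,0.0,0.0027,-0.025,0,1,0.0,0.0027,-0.04,0,1,0,0.0027,-0.055,0,1,0,0.0027,-0.06,0,1,0,0.0027,-0.06,0,1,0,0.0027,-0.06,0,1]

```text
clock: 4.1
eef_pos: [556.0, 140.2, 69.8]
eef_rot: [0.915, 0.403, 0.001, 0.0]
contact_force: [0.9, 0.0, 0.7]
finger_gap: 1.003
```

```bash
python3 - <<'E'
from h import *
o=observe();print(o["eef_pos"],o["contact_force"])
w=optics.snapshot("wrist");im=w["img"][:,:,::-1].copy();cv2.imwrite("pics/wrist3.png",cv2.resize(im,None,fx=1.4,fy=1.4,interpolation=cv2.INTER_CUBIC))
print(proj(w,[o["eef_pos"]])*1.4)
E
```

```text
[555.95459182 140.19739104  69.78397879] [0.88338068 0.03178436 0.68773824]
[[395.45424328 417.20355325]]
```

View pics/wrist3.png

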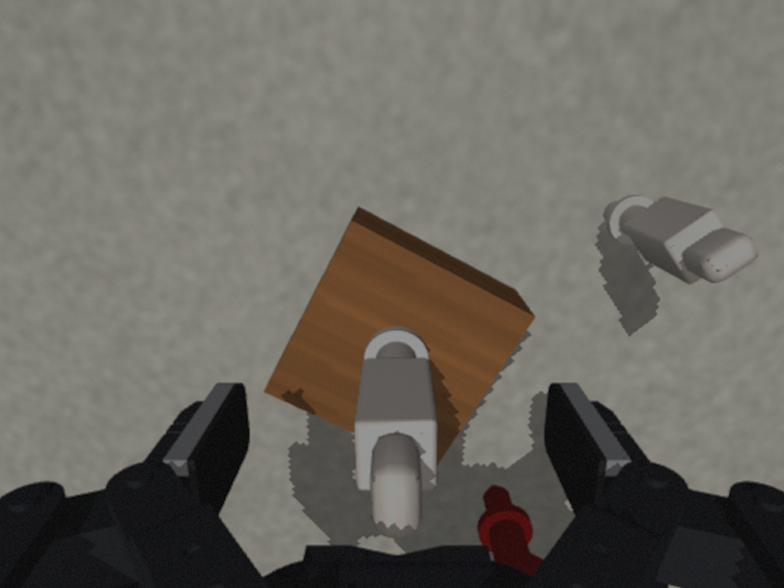

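The grip is centred at column 396, and the jaw midline is at 395.5. Closing now.

Request:
carry_out:
  steps: [0,0,0,0,0.5,0,0,0,0,0.3,0,0,0,0,0.15,0,0,0,0,0.15,0,0,0,0,0,0,0,0,0,0,0,0,0,0,0,0,0,0,0,0]
  newtons: 60

```text
clock: 5.15
eef_pos: [555.6, 140.2, 69.5]
eef_rot: [0.915, 0.403, 0.0, 0.0]
contact_force: [-0.8, 0.0, 2.0]
finger_gap: 0.225
```

```bash
python3 - <<'E'
from h import *
o=observe();print(o["eef_pos"],o["contact_force"],o["moment"],o["finger_gap"])
w=optics.snapshot("wrist");im=w["img"][:,:,::-1].copy();cv2.imwrite("pics/wrist4.png",im)
E
```

```text
[555.61572743 140.16581934  69.46744904] [-0.77541516  0.01895931  1.99260971] [ 0.01745469  0.06040282 -0.01277475] 0.22500716710062735
```

View pics/wrist4.png

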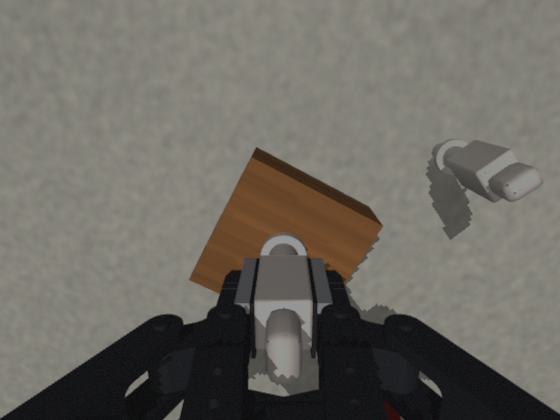

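Request:
carry_out:
  steps: [0,0,0.01,0,0,0,0,0.025,0,0,0,0,0.045,0,0,0,0,0.08,0,0,0,0,0.12,0,0,0,0,0.16,0,0,0,0,0.195,0,0,0,0,0.195,0,0,0,0,0.195,0,0,0,0,0.195,0,0]

```text
clock: 6.45
eef_pos: [554.5, 140.0, 262.9]
eef_rot: [0.915, 0.403, -0.001, -0.0]
contact_force: [0.2, -0.1, 0.5]
finger_gap: 0.22
```

```bash
python3 - <<'E'
from h import *
o=observe();print(o["eef_pos"],o["contact_force"],o["moment"],o["finger_gap"])
for n in("wrist","scene"):
    w=optics.snapshot(n);im=w["img"][:,:,::-1].copy();cv2.imwrite(f"pics/{n}5.png",im)
E
```

```text
[554.46807801 140.00587    262.90120659] [ 0.20822451 -0.07008103  0.52477863] [ 0.00347978 -0.02650363 -0.02437179] 0.21961778452485373
```

View pics/scene5.png

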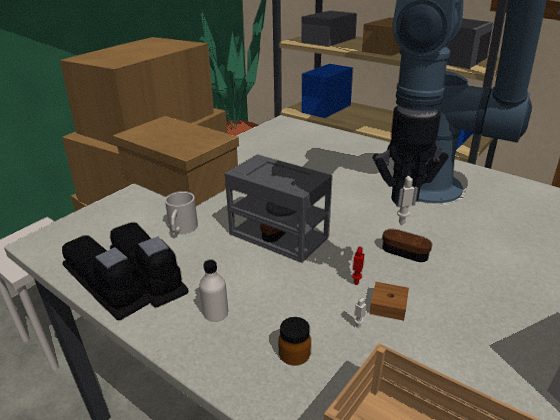

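View pics/wrist5.png

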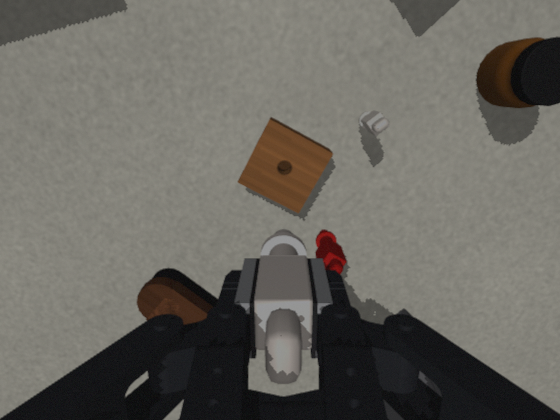

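Request:
carry_out:
  steps: [-0.01,-0.05,0.005,-0.13,0,-0.02,-0.1,0.005,-0.26,0,-0.03,-0.15,0.005,-0.39,0,-0.04,-0.2,0.005,-0.52,0,-0.05,-0.25,0.005,-0.65,0,-0.06,-0.3,0.005,-0.78,0,-0.065,-0.35,0.005,-0.78,0,-0.068,-0.385,0.005,-0.78,0,-0.068,-0.385,0.005,-0.78,0,-0.068,-0.385,0.005,-0.78,0]

```text
clock: 7.8
eef_pos: [487.1, -244.2, 268.7]
eef_rot: [1.0, 0.025, -0.0, -0.001]
contact_force: [0.1, 0.3, -0.2]
finger_gap: 0.224
```

Request:
carry_out:
  steps: [0,0,0,0,0,0,0,0,0,0]

```text
clock: 8.05
eef_pos: [487.6, -243.9, 269.4]
eef_rot: [1.0, 0.026, -0.0, -0.0]
contact_force: [-0.4, -0.4, -0.4]
finger_gap: 0.225
```

```bash
python3 - <<'E'
from h import *
from scipy.spatial.transform import Rotation as Ro
o=observe();print(o["eef_pos"],o["joints"].round(3),o["contact_force"]);T=Ro.from_quat(o["eef_rot"]).as_matrix();print(T[:,2], np.degrees(np.arctan2(T[1,1],T[0,1])))
w=optics.snapshot("wrist");im=w["img"][:,:,::-1].copy();cv2.imwrite("pics/wrist6.png",cv2.resize(im,None,fx=1.4,fy=1.4,interpolation=cv2.INTER_CUBIC))
E
```

```text
[ 487.62401977 -243.86234581  269.36131909] [-0.58   0.312  0.036  1.295  0.     2.51 ] [-0.40330905 -0.36889289 -0.42017773]
[-4.45202935e-06  3.23656804e-05 -9.99999999e-01] -87.0585867631021
```

View pics/wrist6.png

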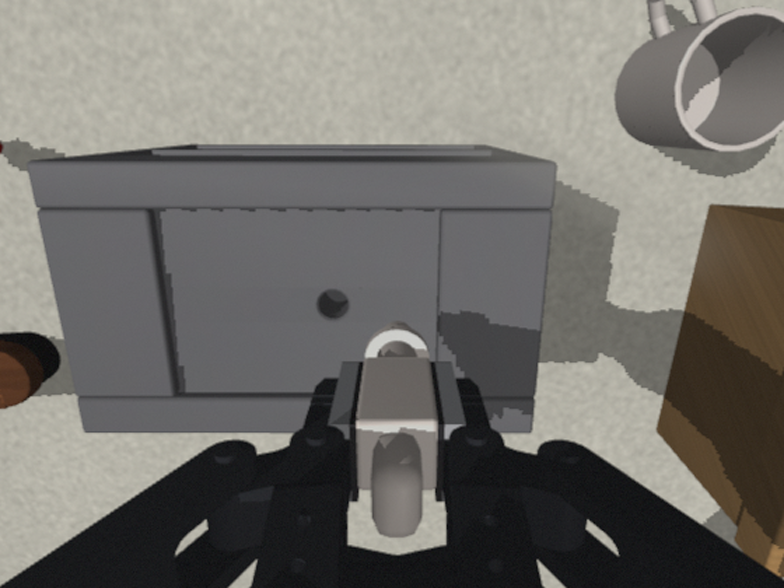

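```bash
python3 - <<'E'
from h import *
w=optics.snapshot("wrist");o=observe();print(o["eef_pos"])
f=lambda L:[((x+.5)/1.4-.5,(y+.5)/1.4-.5) for x,y in L]
def rep(P,n):
    print(n,P.round(1).tolist(),'ctr',P.mean(0).round(1))
    for i in range(len(P)):
        d=P[(i+1)%len(P)]-P[i]; print('  ',np.hypot(*d[:2]).round(1),np.degrees(np.arctan2(d[1],d[0])).round(1))
rep(onz(w,f([(33,162),(555,162),(532,432),(84,432)]),176),'outer')
rep(onz(w,f([(150,209),(440,209),(437,395),(181,395)]),176),'inner')
g=cv2.cvtColor(w["img"],cv2.COLOR_RGB2GRAY)
sub=g[200:235,215:262]; m=(cv2.GaussianBlur(sub,(3,3),0)<68).astype(np.uint8)
n,l,st,ce=cv2.connectedComponentsWithStats(m);print(st,ce+[215,200])
print('hole',onz(w,f([(333,304)]),170))
T=onz(w,f([(397,356)]),170);print(T)
E
```

```text
[ 487.61929498 -244.19191687  269.39368122]
outer [[542.7, -91.6, 176.0], [553.5, -306.9, 176.0], [425.0, -314.3, 176.0], [413.9, -95.1, 176.0]] ctr [ 483.8 -202.   176. ]
   215.6 -87.1
   128.8 -176.7
   219.5 92.9
   128.8 1.5
inner [[525.6, -138.0, 176.0], [531.8, -261.0, 176.0], [443.0, -266.3, 176.0], [436.8, -144.2, 176.0]] ctr [ 484.3 -202.4  176. ]
   123.1 -87.1
   88.9 -176.6
   122.3 92.9
   89.0 4.0
[[   0    0   47   35 1321]
 [  12    8   21   20  324]] [[238.28160484 216.91370174]
 [236.85185185 217.35185185]]
hole [[ 484.48162982 -215.44138055  170.        ]]
[[ 459.60301022 -246.33781161  170.        ]]
```

Request:
carry_out:
  steps: [-0.002,-0.0022,-0.01,0,0,-0.002,-0.0022,-0.02,0,0,-0.002,-0.0022,-0.028,0,0,-0.002,-0.0022,-0.033,0,0,-0.002,-0.0022,-0.034,0,0,-0.002,-0.0022,-0.034,0,0,-0.002,-0.0022,-0.034,0,0]

```text
clock: 9.02
eef_pos: [485.7, -247.2, 235.7]
eef_rot: [1.0, 0.025, 0.0, 0.0]
contact_force: [0.4, -0.3, -0.5]
finger_gap: 0.229
```

```bash
python3 - <<'E'
from h import *
o=observe();print(o["eef_pos"],o["contact_force"])
for n in ("scene","top"):
    w=optics.snapshot(n);im=w["img"][:,:,::-1]
    im=im[140:240,220:340] if n=="scene" else im[190:270,250:370]
    cv2.imwrite(f"pics/{n}7.png",cv2.resize(im,None,fx=6,fy=6,interpolation=cv2.INTER_CUBIC))
    print(n,proj(w,o["eef_pos"]-[0,0,61.5]))
E
```

```text
[ 485.68767778 -247.21637618  235.67235946] [ 0.42156038 -0.27540267 -0.50146629]
scene [[261.19217884 169.74826144]]
top [[325.23664359 229.9893029 ]]
```

View pics/scene7.png

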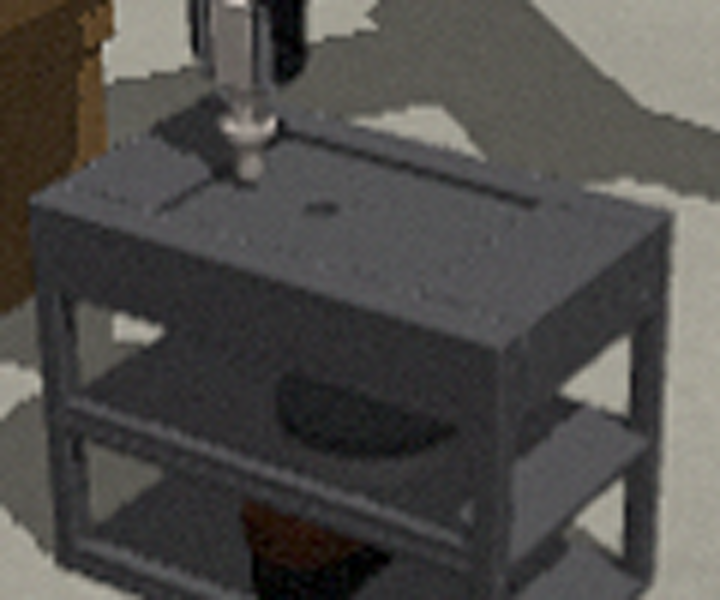

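```bash
python3 - <<'E'
from h import *
w=optics.snapshot("scene");o=observe();print(o["eef_pos"],o["contact_force"])
f=lambda x,y:(220+(x+.5)/6-.5,140+(y+.5)/6-.5)
print('hole',onz(w,[f(322,208.5)],170)); print('tip',onz(w,[f(247,183)],173.5),onz(w,[f(247,181)],173.5))
E
```

```text
[ 485.6061942  -247.18045939  235.56651466] [ 0.73498779 -0.24185111 -0.30910456]
hole [[ 481.66972858 -213.81893553  170.        ]]
tip [[ 486.66821429 -247.81530504  173.5       ]] [[ 485.25484675 -248.96435806  173.5       ]]
```

Request:
carry_out:
  steps: [0,0,-0.0015,0,0,0,0,-0.003,0,0,0,0,-0.003,0,0]

```text
clock: 9.55
eef_pos: [485.3, -247.0, 232.1]
eef_rot: [1.0, 0.025, -0.0, -0.0]
contact_force: [-0.3, -0.4, -0.9]
finger_gap: 0.227
```

Request:
carry_out:
  steps: [0,0,-0.0005,0,0,0,0,-0.0005,0,0]

```text
clock: 9.8
eef_pos: [485.4, -247.1, 231.7]
eef_rot: [1.0, 0.025, -0.0, 0.0]
contact_force: [-0.6, 0.4, -0.4]
finger_gap: 0.229
```

Request:
carry_out:
  steps: [0,0,-0.0005,0,0,0,0,-0.0005,0,0]

```text
clock: 10.05
eef_pos: [485.5, -247.1, 231.4]
eef_rot: [1.0, 0.025, 0.0, 0.0]
contact_force: [-0.2, -0.4, 0.3]
finger_gap: 0.22
```

Request:
carry_out:
  steps: [0,0,-0.0003,0,0,0,0,-0.0003,0,0]

```text
clock: 10.3
eef_pos: [485.5, -247.1, 231.3]
eef_rot: [1.0, 0.025, 0.0, 0.0]
contact_force: [-0.1, -0.2, 2.4]
finger_gap: 0.225
```

Request:
carry_out:
  steps: [0,0,-0.0003,0,0,0,0,-0.0003,0,0]

```text
clock: 10.55
eef_pos: [485.6, -247.1, 231.3]
eef_rot: [1.0, 0.025, 0.0, 0.0]
contact_force: [-1.2, 0.8, 4.9]
finger_gap: 0.227
```

Request:
carry_out:
  steps: [-0.0001,0.0015,0,0,0,-0.0002,0.003,0,0,0,-0.0002,0.0045,0,0,0,-0.0003,0.006,0,0,0]

```text
clock: 11.05
eef_pos: [485.7, -241.7, 231.3]
eef_rot: [1.0, 0.025, 0.001, 0.001]
contact_force: [1.0, -3.6, 4.3]
finger_gap: 0.225
```

Request:
carry_out:
  steps: [-0.0001,0.0015,0,0,0,-0.0002,0.003,0,0,0,-0.0002,0.0045,0,0,0,-0.0003,0.006,0,0,0]

```text
clock: 11.55
eef_pos: [485.5, -235.7, 231.3]
eef_rot: [1.0, 0.025, 0.001, 0.001]
contact_force: [0.5, -4.0, 5.4]
finger_gap: 0.227
```

Request:
carry_out:
  steps: [-0.0001,0.0015,0,0,0,-0.0002,0.003,0,0,0,-0.0003,0.0045,0,0,0,-0.0004,0.006,0,0,0]

```text
clock: 12.05
eef_pos: [485.1, -229.6, 231.3]
eef_rot: [1.0, 0.025, 0.001, 0.001]
contact_force: [0.6, -2.2, 4.7]
finger_gap: 0.227
```

Request:
carry_out:
  steps: [-0.0002,0.0015,0,0,0,-0.0003,0.003,0,0,0,-0.0004,0.0045,0,0,0,-0.0005,0.006,0,0,0]

```text
clock: 12.55
eef_pos: [484.6, -223.7, 231.3]
eef_rot: [1.0, 0.025, 0.001, 0.001]
contact_force: [0.3, -3.3, 4.8]
finger_gap: 0.225
```

Request:
carry_out:
  steps: [-0.0001,0.001,0,0,0,-0.0002,0.002,0,0,0]

```text
clock: 12.8
eef_pos: [484.3, -221.5, 231.2]
eef_rot: [1.0, 0.025, 0.001, 0.001]
contact_force: [0.9, -2.4, 5.0]
finger_gap: 0.225
```

Request:
carry_out:
  steps: [0,0.001,0,0,0,0,0.002,0,0,0]

```text
clock: 13.05
eef_pos: [483.2, -218.0, 230.0]
eef_rot: [1.0, 0.025, -0.001, -0.001]
contact_force: [0.1, -0.3, -0.0]
finger_gap: 0.226
```

Request:
carry_out:
  steps: [0,0.001,0,0,0,0,0.002,0,0,0]

```text
clock: 13.3
eef_pos: [483.0, -216.1, 229.6]
eef_rot: [1.0, 0.025, -0.001, -0.001]
contact_force: [-0.6, 0.3, -1.4]
finger_gap: 0.226
```

Request:
carry_out:
  steps: [0,0.001,0,0,0]

```text
clock: 13.42
eef_pos: [483.4, -215.6, 230.2]
eef_rot: [1.0, 0.025, -0.001, -0.001]
contact_force: [-0.0, -0.5, -1.1]
finger_gap: 0.227
```

Request:
carry_out:
  steps: [0,0.001,0,0,0]

```text
clock: 13.55
eef_pos: [483.6, -214.8, 230.5]
eef_rot: [1.0, 0.025, -0.0, -0.0]
contact_force: [-0.4, -1.6, -1.0]
finger_gap: 0.225
```

Request:
carry_out:
  steps: [0.0004,-0.0005,-0.001,0,0,0.0004,-0.0005,-0.002,0,0,0.0004,-0.0005,-0.002,0,0]

```text
clock: 13.92
eef_pos: [484.1, -215.6, 228.6]
eef_rot: [1.0, 0.025, -0.0, -0.0]
contact_force: [-0.2, -0.9, -0.1]
finger_gap: 0.222
```

Request:
carry_out:
  steps: [0,0,-0.001,0,0,0,0,-0.0015,0,0,0,0,-0.0015,0,0]

```text
clock: 14.3
eef_pos: [484.1, -215.6, 227.1]
eef_rot: [1.0, 0.025, -0.0, 0.0]
contact_force: [0.7, -0.1, -0.2]
finger_gap: 0.225
```

Tip is inside the hole with no contact force. Continuing down gently.

Request:
carry_out:
  steps: [0,0,-0.001,0,0,0,0,-0.002,0,0,0,0,-0.002,0,0]

```text
clock: 14.68
eef_pos: [483.9, -215.4, 225.0]
eef_rot: [1.0, 0.025, -0.0, -0.0]
contact_force: [-0.2, 0.1, -0.9]
finger_gap: 0.223
```

Request:
carry_out:
  steps: [0,0,-0.001,0,0,0,0,-0.002,0,0,0,0,-0.002,0,0]

```text
clock: 15.05
eef_pos: [483.9, -215.4, 223.0]
eef_rot: [1.0, 0.025, -0.0, -0.0]
contact_force: [-1.3, 0.4, -0.7]
finger_gap: 0.227
```

Request:
carry_out:
  steps: [0,0,-0.001,0,0,0,0,-0.002,0,0,0,0,-0.003,0,0,0,0,-0.003,0,0]

```text
clock: 15.55
eef_pos: [483.9, -215.4, 220.0]
eef_rot: [1.0, 0.025, -0.0, -0.0]
contact_force: [-2.8, 1.5, -0.1]
finger_gap: 0.224
```

Request:
carry_out:
  steps: [-0.0003,0.0001,-0.001,0,0,-0.0004,0.0002,-0.002,0,0,-0.0004,0.0002,-0.003,0,0,-0.0004,0.0002,-0.003,0,0]

```text
clock: 16.05
eef_pos: [483.8, -215.4, 217.1]
eef_rot: [1.0, 0.025, 0.0, 0.0]
contact_force: [-1.8, 0.5, -0.3]
finger_gap: 0.224
```

Request:
carry_out:
  steps: [0,0,-0.001,0,0,0,0,-0.002,0,0,0,0,-0.003,0,0,0,0,-0.003,0,0]

```text
clock: 16.55
eef_pos: [483.8, -215.4, 214.0]
eef_rot: [1.0, 0.025, -0.0, 0.0]
contact_force: [-1.8, 1.0, -0.6]
finger_gap: 0.226
```

Request:
carry_out:
  steps: [-0.0002,0.0001,-0.001,0,0,-0.0003,0.0001,-0.002,0,0,-0.0003,0.0001,-0.003,0,0,-0.0003,0.0001,-0.003,0,0]

```text
clock: 17.05
eef_pos: [483.7, -215.4, 211.1]
eef_rot: [1.0, 0.025, 0.0, 0.0]
contact_force: [-0.3, 0.2, -0.6]
finger_gap: 0.226
```

Request:
carry_out:
  steps: [0,0,-0.0005,0,0,0,0,-0.001,0,0,0,0,-0.001,0,0]

```text
clock: 17.42
eef_pos: [483.6, -215.3, 210.2]
eef_rot: [1.0, 0.025, 0.0, 0.0]
contact_force: [0.7, 0.3, -0.0]
finger_gap: 0.223
```

Request:
carry_out:
  steps: [0,0,-0.0005,0,0,0,0,-0.0005,0,0]

```text
clock: 17.68
eef_pos: [483.5, -215.3, 209.7]
eef_rot: [1.0, 0.025, -0.0, 0.0]
contact_force: [-0.7, 0.9, 0.1]
finger_gap: 0.228
```

Request:
carry_out:
  steps: [0,0,-0.0004,0,0,0,0,-0.0004,0,0]

```text
clock: 17.92
eef_pos: [483.5, -215.3, 209.5]
eef_rot: [1.0, 0.025, 0.0, 0.0]
contact_force: [-0.5, -0.3, 0.8]
finger_gap: 0.226
```

Request:
carry_out:
  steps: [0,0,-0.0003,0,0,0,0,-0.0003,0,0]

```text
clock: 18.18
eef_pos: [483.5, -215.3, 209.5]
eef_rot: [1.0, 0.025, 0.0, 0.0]
contact_force: [-1.6, 1.6, 4.0]
finger_gap: 0.229
```

Request:
carry_out:
  steps: [0,0,-0.0003,0,0,0,0,-0.0003,0,0]

```text
clock: 18.42
eef_pos: [483.5, -215.3, 209.4]
eef_rot: [1.0, 0.025, 0.0, 0.0]
contact_force: [-1.9, 2.1, 6.4]
finger_gap: 0.231
```

Request:
carry_out:
  steps: [0.0002,-0.0002,0.0004,0,0,0.0002,-0.0002,0.0004,0,0,0.0002,-0.0002,0.0004,0,0.3,0.0002,-0.0002,0.0004,0,0.45,0.0002,-0.0002,0.0004,0,0.6,0.0002,-0.0002,0.0004,0,0.8,0.0002,-0.0002,0.0004,0,0.8,0.0002,-0.0002,0.0004,0,0.8]

```text
clock: 19.42
eef_pos: [483.7, -215.5, 209.1]
eef_rot: [1.0, 0.025, -0.0, 0.0]
contact_force: [-0.2, 0.9, 0.5]
finger_gap: 0.8
```

```bash
python3 - <<'E'
from h import *
o=observe();print(o["eef_pos"],o["contact_force"],o["finger_gap"])
w=optics.snapshot("wrist");im=w["img"][:,:,::-1].copy();cv2.imwrite("pics/wrist8.png",im)
E
```

```text
[ 483.66220796 -215.47361542  209.07303633] [-0.20454952  0.88194983  0.46808134] 0.800054977594759
```

View pics/wrist8.png

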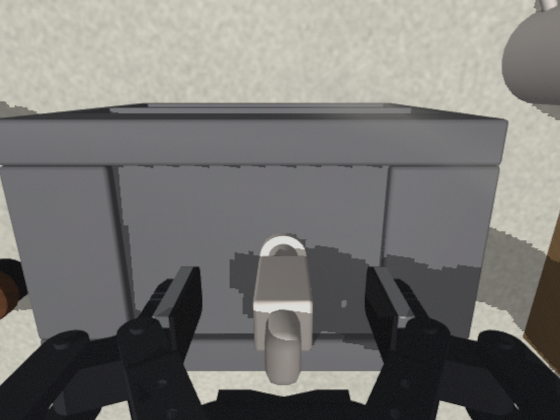

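The jaws are open and clear on both sides, and the applicator stands in the hole. Retreating straight up.

Request:
carry_out:
  steps: [0,0,0.01,0,0.8,0,0,0.03,0,0.8,0,0,0.06,0,0.8,0,0,0.1,0,0.8,0,0,0.13,0,0.8,0,-0.04,0.13,0,0.8,0,-0.08,0.13,0,0.8,0,-0.08,0.13,0,0.8,0,-0.08,0.13,0,0.8,0,-0.08,0.13,0,0.8]

```text
clock: 20.72
eef_pos: [483.7, -294.6, 339.5]
eef_rot: [1.0, 0.025, 0.0, 0.0]
contact_force: [0.3, -0.1, -0.3]
finger_gap: 0.798
```

```bash
python3 - <<'E'
from h import *
o=observe();print(o["eef_pos"],o["contact_force"],o["finger_gap"])
for n in ("scene","wrist","top"):
    s=optics.snapshot(n);im=s["img"][:,:,::-1].copy()
    if n=="scene":
        print('expected paddle top / flange', proj(s,[[484.4,-215.4,246],[484.4,-215.4,174]]))
        cv2.imwrite("pics/scene9full.png",im); im=cv2.resize(im[100:260,210:350],None,fx=4,fy=4,interpolation=cv2.INTER_CUBIC)[:600]
    cv2.imwrite(f"pics/{n}9.png",im)
E
```

```text
[ 483.70680343 -294.55629333  339.50258456] [ 0.2651691  -0.14124208 -0.32359367] 0.7975589958098406
expected paddle top / flange [[271.33715009 144.80601294]
 [271.98218776 173.0627601 ]]
```

View pics/scene9.png

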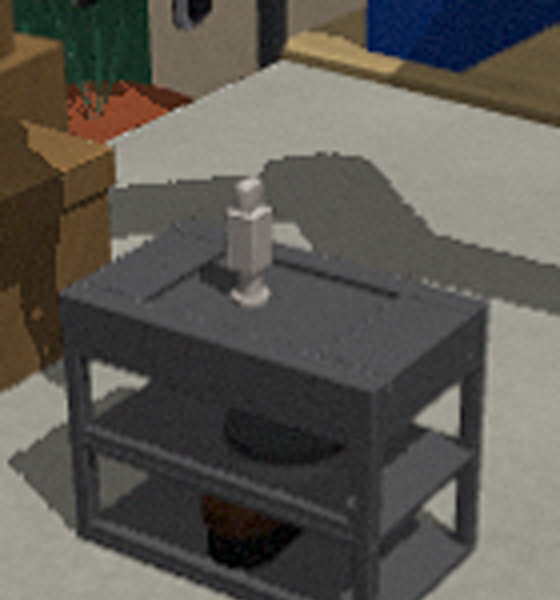

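View pics/wrist9.png

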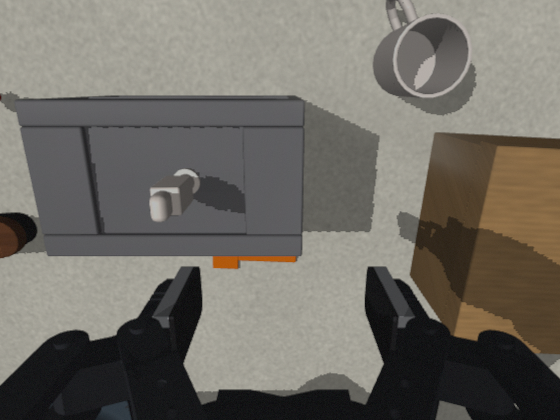

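View pics/scene9full.png

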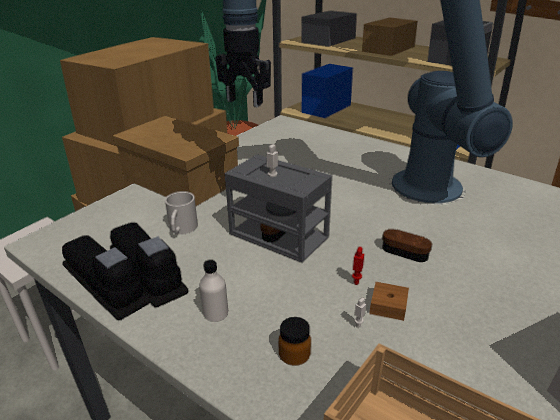

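The applicator stands upright with its flange on the deck. The paddle top is at (272,145), where (271,145) was expected for fully home. The bystanders are where they were and the robot is clear, so I'm handing in.

```bash
python3 -c "
from rig import robot
print(robot.sign_off())"
```

```text
the job is handed in; nothing more can be done
None
```

The applicator is parked in the blind hole in the top deck, upright with its flange down and released. The job was handed in at about 21 s of the 72 s allowed.

**What I did:**
- I gripped the white applicator on its flat faces at 60 N and lifted it straight out of the stand.
- I set the tip on the deck's middle line about 45 mm from the centre, at the -y end, and slid it along the line at readings of about 4–5 N.
- The tip dropped in at y ≈ -218, and I eased it down to flange contact, with a highest reading of 6.4 N. I then let go and backed away.

**Last checks:**
- **Seating:** the tool stopped 22 mm below the height at which the tip first touched the deck, which is fully home. In the scene picture the paddle top was within 1 px of its predicted place.
- **Surroundings:** by eye, the bystanders in the final scene and wrist pictures had not moved. The brush and tin in the lower tiers are only partly visible there.
- **Robot:** the gripper was clear and reading no contact.

**Disagreements:** the scene camera put the hole about 3 mm lower in x than the wrist and top views did. I followed the wrist view, and the drop agreed with it. Halfway down, a sideways force of up to about 3 N appeared. I trimmed it out with sub-millimetre shifts.

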